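Third hand for a guitar neck block

ROBOT

A 7-joint arm with a two-finger parallel gripper is mounted at the origin on the work surface. World frame = base frame: x ahead of the robot, y to its left, z up, the work surface at z = 0. Lengths are in m, angles in degrees, forces in N, time in s.
With the tool pointing down it reaches from about 0.425 to 0.875 m from the base axis. Payload 4.7 kg.
Tool frame: the origin (TCP) lies at the very end of the fingers, on their centre line; the grasp point (between the pads) lies 19 mm behind it; z points along the fingers, y is the line along which they close (so a half turn about z gives the same grasp; the last joint's range is limited). The gripper opens to 87 mm and grips with 3 to 60 N. Pads are 19 mm wide; open, the fingers measure 117 mm over their backs; the gripper's body (75 mm by 190 mm) begins 51 mm behind the grasp point.
Start: joints at [72.141, 18.392, -4.016, 83.108, 1.295, 78.541, -3.26], TCP at [0.208, -0.616, 0.223] pointing down, gripper open.
Joint ranges: [-163.93, 163.93], [-17.29, 119.83], [-79.2, 71.16], [3.27, 140.29], [-89.18, 269.18], [5.43, 117.66], [-154.24, 154.24]. Speed limits (degrees/s): [147.25, 147.25, 180, 180, 180, 180, 180].

INTERFACE

Orientations are given as [roll, pitch, yaw] about the fixed x, y, z axes, in that order (R = Rz(yaw) Ry(pitch) Rx(roll)).
In Python, from cell import get_obs, eyes, env gives the robot as it stands.
- The arm moves only by the tool servo_tool, never from a script. Its argument "series" is a list that holds one entry, the list of rows, each a list of 7 numbers: the shift along the tool's x, y, z in units of 300 mm (1.0 is 300 mm), then the turn, a rotation vector about the tool's x, y, z in units of pi rad (1.0 is pi rad), then the opening, from 0 (shut) to 1 (fully open). In form: [[[tx, ty, tz, wx, wy, wz, gripper], ...]]. A call has 1 to 12 rows; each row is the pose to reach, as a shift and turn from the pose commanded when the call began, along the tool's axes at that moment, turning the shorter way round; what a row does not reach only later rows make up. A row lasts 1/12 s, in which the tool goes at most 41.7 mm and 7.16 degrees, less where a joint would pass 70% of its speed; a pose out of reach is approached as far as the arm can. A call with a number of a shift or a turn outside -1 to 1 is refused whole. A call with a gripper value outside its range is refused whole. The fingers move at their own pace and stop on an object; "grip_force" is the grip in N (left out, the last holds). Time passes only in rows, so rows that repeat a pose let the fingers close. It gives the time, the measured TCP pose, the force, the opening and the grip force at its end, in the units of the state.
- get_obs(): the state, without advancing time (a new reading comes with each control period).
- eyes.read_camera(name): name is "scene" or "top" or "wrist"; returns a dict with "frame" (480x640x3 uint8, red, green, blue), "depth" (480x640 float32, m along the optical axis (not along the pixel's ray), 0 where there is no reading), "fx", "fy", "cx", "cy" (pixels), "origin" and "rotation" of the camera in the world; the wrist camera has in their place "mount" (4x4, takes a point from camera to tool coordinates, whose origin is the TCP and whose axes are the flange's). Camera axes: x right, y down, z forward; pixel columns grow to the right and rows downward; lengths in m; the calibration is good to about 2 mm. The wrist camera is an equidistant fisheye: a pixel r from the principal point sees the ray r / f radians off the axis. A picture is of the moment at which its call begins: read the wrist's pose just before it.
- env.sign_off(): hands the job in; it is judged then, once.
The state is a dict: "time_s": time; "qpos": joint angles; "joint_velocities": joint speeds; "effort": joint torques, N m; "tool_pos": TCP position; "tool_rot": TCP orientation; "force": force on the tool from outside, world axes, zero at the start; "wrist_torque": the same for the moment, N m; "grip_width": finger opening in m; "grasp_force": force on a finger pad.
Only numpy, scipy, OpenCV 4.12 (cv2) and the standard library are available. Lean on these libraries where they do the work, as an engineer would, in place of code of your own. Each camera call takes 0.05 s, during which the arm holds its last target. There are 200 camera calls.

TASK

Pick up the L-shaped neck block and lay it flat in the channel of the gluing jig, its tall bolt-hole face towards the sprung stop but still clear of it. Then slide it along the channel against the stop until the stop's pointer stands between the two marks, never driving the stop to the end of its travel, and finish while still holding it there with that steady push, block flat in the channel, so that I can fasten it. Leave the other things on the bench where they are.

Things in the scene. Friction and masses are not known exactly. Their poses are not given: they have to be found in the camera images.
- neck_block: loose guitar neck block, dark wood, 0.1 kg, L-shaped: foot 100 (x) x 50 (y) x 18 mm high; on its +x end an upright 30 thick (x 20 to 50), 50 wide, top 65 above the underside, two 7 mm bolt holes through it along x. Origin: centre of the foot's underside, z up, x within 0.7 rad of world x. Grasp: from above across the 50 mm width at x = 35. In any of three places on the left
- block_face (a point): on the centre line of the neck block's tall +x face, the face that meets the stop, at (50, 0, 30) mm in the block's frame
- jig: fixed gluing jig: plywood bed 240 (x) x 160 x 20 mm high; on it two rails 12 wide, 10 high (x -115 to 35) leave a channel 60 wide about y = 0. Origin: centre of the bed's underside; x along the channel to the stop, within 0.5 rad of world x. Spring housing 70 wide, 60 high above the bed, from x = 86. Block laid with its origin at x = -25 is 25 clear of the stop
- stop (a joint): travel (m) of the sprung stop along the jig's +x: 0 at rest, 0.020 at its end. Spring 1200 N/m, no preload (0.010 is 12 N); springs back when let go. A thin dark pointer on an arm at its -y side moves over a bright scale plate on the bed (jig y = -68 mm); its two dark marks stand at travels 0.007 and 0.013 (8.4 and 15.6 N)
- stop_pad (a point): cork face of the stop, 44 wide, 6 to 50 mm above the bed; moves with the stop. This point: on the face that meets the block, at bed level, y = 0; at rest at (50, 0, 20) mm in the jig's frame; x as the jig's x
- tail_block: bystander, to be left alone: plain dark rectangular slab 100 x 70 x 22 (mm). Origin: its middle, on the underside
- offcut: bystander, to be left alone: pale offcut 110 x 45 with a low step at one end, 32 high (mm). Origin: its middle, on the underside
- plane: bystander, to be left alone: small hand plane 160 x 50 near the far edge, 80 high (mm). Origin: its middle, on the underside
- chisel: bystander, to be left alone: chisel with a pale wooden handle, 220 long, lying at the far left (mm). Origin: its middle, on the underside
- glue: bystander, to be left alone: yellow bottle, 54 across, 150 tall, near right (mm). Origin: its middle, on the underside
- tin: bystander, to be left alone: open metal tin 80 across, 100 tall, far right (mm). Origin: its middle, on the underside
Mind the look-alikes: they are no part of the job. There is more than one size of the neck_block; the job needs the largest.

How it is judged (in metres and radians):
On the way:
1. the neck block lies flat in the jig's channel, tall face towards the stop and clear of it (z of neck_block in the frame of jig between 0.014 and 0.024 m and y of neck_block in the frame of jig between -0.008 and 0.008 m and angle between neck_block's own z axis and vertical below 0.06 rad and angle between the x axis of neck_block and the x axis of jig, either way round below 0.12 rad and x of block_face in the frame of jig between -0.03 and 0.049 m and value of joint stop below 0.003 m), for 0.2 s.
At the end, for the whole second after the job is handed in: Last second: gripper holds or pushes the block, flat on the bed in the channel (8 mm off centre, 4 mm in height, 0.12 rad yaw, 0.06 rad tilt at most), tall face on the stop pad with 7.5 to 16.5 N, stop travel 6.5 to 13.5 mm (pointer between the marks), at rest (below 10 mm/s) (z of neck_block in the frame of jig between 0.014 and 0.024 m and y of neck_block in the frame of jig between -0.008 and 0.008 m and angle between neck_block's own z axis and vertical below 0.06 rad and angle between the x axis of neck_block and the x axis of jig, either way round below 0.12 rad and x of block_face in the frame of jig above 0.052 m and value of joint stop between 0.0065 and 0.0135 m and contact force between neck_block and stop between 7.5 and 16.5 N and contact force between the fingers and neck_block above 1 N and linear speed of neck_block below 0.01 m/s); the arm keeps its last pose, push and grip.
It fails at once if the stop is driven to the end of its travel (value of joint stop above 0.0185 m).
It fails at once if another thing on the bench is moved by more than 20 mm (distance of any of tail_block, offcut, plane, chisel, glue, tin from where it was at the start of the episode above 0.02 m).
It also fails if it takes over 58 s, if anything falls off the work surface, if the arm or the gripper's body presses on something with over 40 N, if the wrist force passes 120 N, or if a joint passes its speed limit or range.

## Working session

There is one attempt and no reset: what is moved stays moved. The work goes in short steps, Python scripts to look and compute and a tool call to move; the robot and the scene stay as the last step left them, time stands still between calls to the robot, and variables do not carry over. Pictures are saved under pics/ and viewed, at most 10 in all, crops included, and the job is handed in when it is done.

Besides the shell and the picture viewer there is one more tool, called after "Request:" as a command line: name --argument value ..., lists and objects as JSON in quotes. servo_tool: Moves the arm, as the interface text tells. Shifts and turns lie within -1 to 1; 1 stands for 300 mm of shift or pi rad of turn. Its arguments: {"type":"object","properties":{"series":{"type":"array"},"grip_force":{"type":"number"}},"required":["series"]}

```bash
mkdir -p pics
python3 - <<'E'
from cell import get_obs, eyes, env
import cv2,numpy as np
o=get_obs(); print({k:np.round(v,3).tolist() for k,v in o.items()})
for n in ("top","scene"):
    c=eyes.read_camera(n); cv2.imwrite(f"pics/{n}0.png",c["frame"][:,:,::-1]); np.savez(f"{n}0.npz",**c)
    print(n,c["fx"],c["cx"],c["cy"],c["origin"],np.round(c["rotation"],3).tolist())
E
```

```text
{'time_s': 0.0, 'qpos': [72.141, 18.437, -4.016, 83.175, 1.296, 78.539, -3.26], 'joint_velocities': [0.057, 0.055, 0.047, -0.008, -0.114, 0.028, 0.004], 'effort': [0.001, -49.128, -0.404, -31.253, -0.064, 0.044, 0.0], 'tool_pos': [0.208, -0.615, 0.221], 'tool_rot': [-179.894, 0.007, 18.67], 'force': [0.157, 0.466, 0.052], 'wrist_torque': [-0.0, 0.006, 0.004], 'grasp_force': 0.0, 'grip_width': 0.087}
top 621.3552698731551 324.22347855273443 231.36264040310456 [ 0.36770689 -0.03325532  1.49829916] [-170.041, 0.403, -88.601]
scene 552.2091994578751 320.15926407381426 243.3096782606818 [ 1.56650632 -0.08810256  0.87108637] [-131.496, 0.983, 85.415]
```

View pics/top0.png

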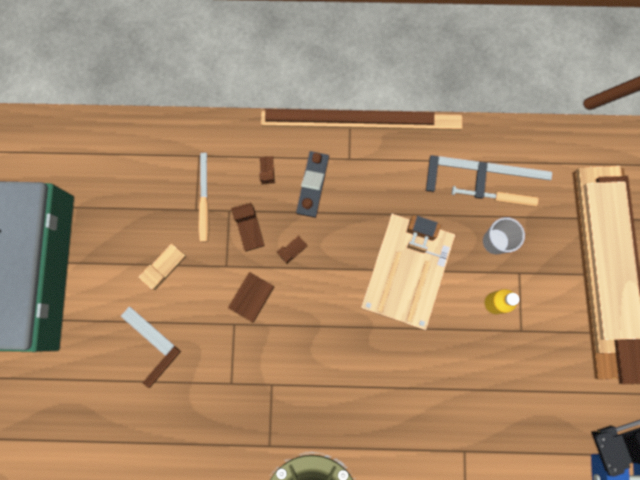

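View pics/scene0.png

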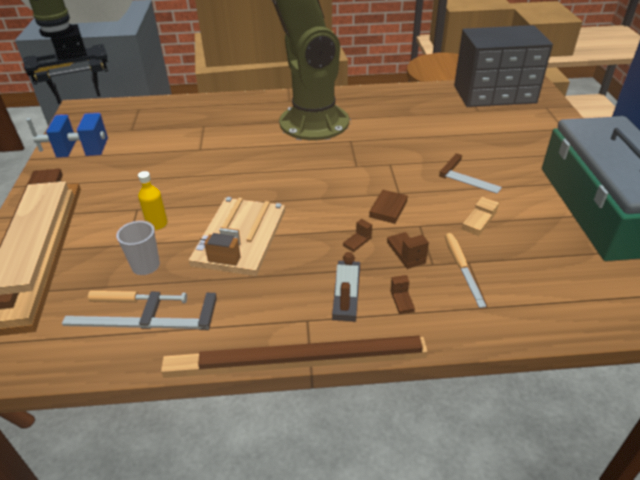

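Top view: L-blocks at (247,227), (267,169) and (292,249); (247,227) is clearly the largest, with its upright at the upper end (243,212). The slab at (251,297) is the tail block. The jig is at (410,270), with its stop at the upper end (422,230). I'll confirm in an enlarged crop.

```bash
cat > h.py <<'E'
import numpy as np,cv2
from scipy.spatial.transform import Rotation as R
def rot(c):
    r=np.asarray(c["rotation"]); return r if r.shape==(3,3) else R.from_euler("xyz",r,degrees=True).as_matrix()
def world(c,u,v,z):  # ray to plane z
    M=rot(c); d=M@np.array([(u-c["cx"])/c["fx"],(v-c["cy"])/c["fy"],1]); o=np.asarray(c["origin"])
    return o+d*(z-o[2])/d[2]
def cloud(c):
    v,u=np.mgrid[:480,:640]; z=c["depth"]
    p=np.stack([(u-c["cx"])/c["fx"]*z,(v-c["cy"])/c["fy"]*z,z],-1)
    return p@rot(c).T+np.asarray(c["origin"])
E
python3 - <<'E'
from h import *
c=dict(np.load("top0.npz")); f=c["frame"][:,:,::-1]
a=cv2.resize(f[195:260,222:312],None,fx=8,fy=8,interpolation=cv2.INTER_CUBIC)[:, :390] # block: u=222+x/8
b=cv2.resize(f[205:335,355:460],None,fx=3.8,fy=3.8,interpolation=cv2.INTER_CUBIC)
im=np.zeros((520,800,3),np.uint8); im[:a.shape[0],:a.shape[1]]=a; im[:b.shape[0],400:400+b.shape[1]]=b[:520,:400]
cv2.imwrite("pics/crop1.png",im)
P=cloud(c); 
def box(m): 
    q=P[m][:,:2].astype(np.float32); r=cv2.minAreaRect(q*1000); return len(q),np.round(r[0],1),np.round(r[1],1),round(r[2],1)
m=np.zeros((480,640),bool); m[195:260,222:275]=1
Z=P[...,2]
print("table z",np.median(Z[300:320,200:225]))
print("foot+",box(m&(Z>.01)&(Z<.1))); print("upright",box(m&(Z>.05)&(Z<.1)), np.median(Z[m&(Z>.05)]))
j=np.zeros((480,640),bool); j[205:335,355:462]=1
print("bed",box(j&(Z>.013))); print("housing",box(j&(Z>.06)), np.median(Z[j&(Z>.06)]))
E
```

```text
table z -0.0007448987953437847
foot+ (953, array([626.3, 182.2]), array([101.9,  82.5]), 17.1)
upright (292, array([663.8, 176.8]), array([32.9, 50. ]), 18.5) 0.0644169597695532
bed (6786, array([ 489.9, -197.7]), array([190.9, 362.5]), 64.4)
housing (631, array([ 502.2, -163.9]), array([ 72.8, 367.9]), 57.0) 0.07897959501716634
```

View pics/crop1.png

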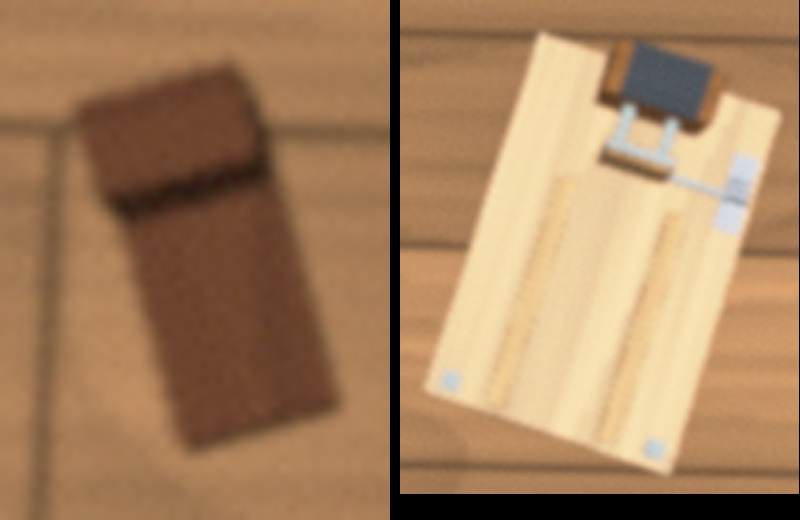

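The crop shows the largest L block with its upright at the upper end, foot corners at (340,405) and (188,450). The jig bed corners are (540,33), (780,110), (670,473) and (425,390), and the stop pad is at (638,165). The bed corners and the block's depth box give the poses.

Run:
```python
from h import *
c=dict(np.load("top0.npz"))
J=np.array([world(c,355+(x-400)/3.8-.37,205+y/3.8-.37,.02)[:2] for x,y in [(540,33),(780,110),(670,473),(425,390)]])
def fit(ref,pts):
    ref=np.array(ref,float); A=ref-ref.mean(0);B=pts-pts.mean(0)
    th=np.arctan2((A[:,0]*B[:,1]-A[:,1]*B[:,0]).sum(),(A*B).sum()); Rm=np.array([[np.cos(th),-np.sin(th)],[np.sin(th),np.cos(th)]])
    t=pts.mean(0)-Rm@ref.mean(0); return np.round(t,4),round(np.degrees(th),2),np.round((pts-(ref@Rm.T+t))*1000,1).tolist()
print("jig",fit([(.12,.08),(.12,-.08),(-.12,-.08),(-.12,.08)],J))
p=lambda x,y,z: world(c,222+x/8-.44,195+y/8-.44,z)[:2]
B=np.array([p(78,100,.065),p(235,60,.065),p(340,405,.018),p(188,450,.018)])
print("block",fit([(.05,.025),(.05,-.025),(-.05,-.025),(-.05,.025)],B))
P=cloud(c);Z=P[...,2]
# jig bed from depth
m=np.zeros((480,640),bool); m[205:335,355:462]=1; m&=(Z>.012)&(Z<.035)
n,l=cv2.connectedComponents(m.astype(np.uint8)); k=np.argmax(np.bincount(l[l>0])); r=cv2.minAreaRect(P[l==k][:,:2].astype(np.float32)*1000); print("bed depth",r)
```

```text
jig (array([ 0.5376, -0.2196]), np.float64(-17.1), [[-0.6, -0.2], [0.0, 0.4], [0.2, 0.4], [0.4, -0.6]])
block (array([0.6308, 0.1655]), np.float64(17.5), [[1.3, -0.7], [-0.6, 1.1], [-0.5, 1.0], [-0.2, -1.4]])
bed depth ((537.0980834960938, -220.20115661621094), (160.54830932617188, 240.68399047851562), 72.72223663330078)
```

Request:
servo_tool --series '[[[0.04,-0.03,0,0,0,0,1],[0.11,-0.1,0,0,0,0,1],[0.21,-0.18,0,0,0,0,1],[0.3,-0.27,0,0,0,0,1],[0.4,-0.36,0,0,0,0,1],[0.5,-0.44,0,0,0,0,1],[0.59,-0.52,0,0,0,0,1],[0.67,-0.59,0,0,0,0,1],[0.72,-0.64,0,0,0,0,1],[0.76,-0.67,0,0,0,0,1]]]' --grip_force 40

```text
time_s: 0.93
tool_pos: [0.3613, -0.3481, 0.2225]
tool_rot: [-180.0, 0.0, 18.9]
force: [-0.1, -0.1, 0.3]
grip_width: 0.0873
grasp_force: 0.0
```

Request:
servo_tool --series '[[[0.04,-0.03,0,0,0,0,1],[0.11,-0.1,0,0,0,0,1],[0.21,-0.18,0,0,0,0,1],[0.3,-0.27,0,0,0,0,1],[0.4,-0.36,0,0,0,0,1],[0.5,-0.44,0,0,0,0,1],[0.59,-0.52,0,0,0,0,1],[0.67,-0.59,0,0,0,0,1],[0.72,-0.64,0,0,0,0,1],[0.76,-0.67,0,0,0,0,1]]]'

```text
time_s: 1.77
tool_pos: [0.5116, -0.0843, 0.2224]
tool_rot: [-180.0, 0.0, 19.0]
force: [-0.2, -0.9, -0.6]
grip_width: 0.0872
grasp_force: 0.0
```

Request:
servo_tool --series '[[[0.04,-0.03,0,0,0,0,1],[0.11,-0.1,0,0,0,0,1],[0.21,-0.18,0,0,0,0,1],[0.3,-0.27,0,0,0,0,1],[0.4,-0.36,0,0,0,0,1],[0.5,-0.44,0,0,0,0,1],[0.59,-0.52,0,0,0,0,1],[0.67,-0.59,0,0,0,0,1],[0.72,-0.64,0,0,0,0,1],[0.76,-0.67,0,0,0,0,1],[0.76,-0.67,0,0,0,0,1],[0.76,-0.67,0,0,0,0,1]]]'

```text
time_s: 2.77
tool_pos: [0.6619, 0.176, 0.222]
tool_rot: [-180.0, 0.1, 18.8]
force: [0.0, 0.4, -0.8]
grip_width: 0.0872
grasp_force: 0.0
```

```bash
cat >> h.py <<'E'
def wproj(c,o,P):  # world pts -> wrist pixels
    T=R.from_euler("xyz",o["tool_rot"],degrees=True).as_matrix(); M=np.asarray(c["mount"])
    q=(np.atleast_2d(P)-o["tool_pos"])@T; q=(q-M[:3,3])@M[:3,:3]
    r=np.hypot(q[:,0],q[:,1]); th=np.arctan2(r,q[:,2])
    return np.c_[c["cx"]+c["fx"]*th*q[:,0]/r, c["cy"]+c["fy"]*th*q[:,1]/r]
def place(x,y,yaw,L):
    a=np.radians(yaw); L=np.atleast_2d(L).astype(float)
    return np.c_[x+np.cos(a)*L[:,0]-np.sin(a)*L[:,1], y+np.sin(a)*L[:,0]+np.cos(a)*L[:,1], L[:,2]]
E
python3 - <<'E'
from h import *
from cell import get_obs, eyes
o=get_obs(); c=eyes.read_camera("wrist"); f=c["frame"][:,:,::-1].copy()
np.savez("w1.npz",**c)
L=[(.05,.025,.065),(.05,-.025,.065),(.02,-.025,.065),(.02,.025,.065),(-.05,.025,.018),(-.05,-.025,.018)]
p=wproj(c,o,place(.631,.1655,17.5,L)); print(np.round(p),c["fx"],c["cx"],c["cy"],np.round(c["mount"],3).tolist())
for q in p: cv2.drawMarker(f,tuple(int(round(t)) for t in q),(0,255,0),cv2.MARKER_CROSS,8,1)
cv2.imwrite("pics/w1.png",f)
E
```

```text
[[294. 194.]
 [351. 196.]
 [350. 229.]
 [293. 228.]
 [296. 281.]
 [343. 282.]] 371.64829954431775 320.43604471905206 230.65006469320238 [[0.001, -0.968, -0.251, 0.068], [1.0, 0.001, 0.001, -0.001], [-0.001, -0.251, 0.968, -0.161], [0.0, 0.0, 0.0, 1.0]]
```

View pics/w1.png

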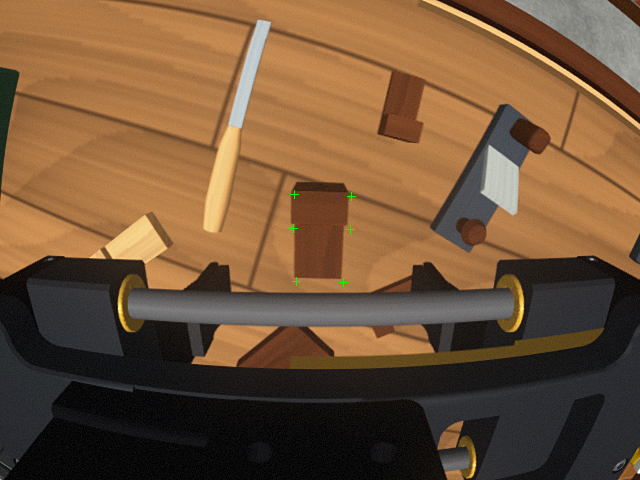

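The wrist view shows the block's upright at about (320,208), and the predicted corners agree to 2–3 px (about 2 mm). The fingers straddle it with nothing in the way, so I descend.

Request:
servo_tool --series '[[[0.012,0,0.04,0,0,0.0067,1],[0.012,0,0.12,0,0,0.0067,1],[0.012,0,0.22,0,0,0.0067,1],[0.012,0,0.32,0,0,0.0067,1],[0.012,0,0.42,0,0,0.0067,1],[0.012,0,0.5,0,0,0.0067,1],[0.012,0,0.57,0,0,0.0067,1],[0.012,0,0.62,0,0,0.0067,1],[0.012,0,0.65,0,0,0.0067,1],[0.012,0,0.667,0,0,0.0067,1],[0.012,0,0.667,0,0,0.0067,1],[0.012,0,0.667,0,0,0.0067,1]]]'

```text
time_s: 3.82
tool_pos: [0.6671, 0.1756, 0.0234]
tool_rot: [180.0, -0.1, 17.4]
force: [0.8, -0.8, 0.1]
grip_width: 0.0871
grasp_force: 0.0
```

Request:
servo_tool --series '[[[0,0,0,0,0,0,0.7],[0,0,0,0,0,0,0.6],[0,0,0,0,0,0,0.5],[0,0,0,0,0,0,0.4],[0,0,0,0,0,0,0.3],[0,0,0,0,0,0,0.2],[0,0,0,0,0,0,0],[0,0,0,0,0,0,0],[0,0,0,0,0,0,0],[0,0,0,0,0,0,0]]]'

```text
time_s: 4.65
tool_pos: [0.6665, 0.176, 0.0226]
tool_rot: [-180.0, -0.0, 17.5]
force: [0.5, 0.4, 1.5]
grip_width: 0.0498
grasp_force: 39.8
```

Request:
servo_tool --series '[[[0,0,-0.02,0,0,0,0],[0,0,-0.06,0,0,0,0],[0,0,-0.12,0,0,0,0],[0,0,-0.2,0,0,0,0],[0,0,-0.28,0,0,0,0],[0,0,-0.34,0,0,0,0],[0,0,-0.38,0,0,0,0],[0,0,-0.4,0,0,0,0]]]'

```text
time_s: 5.32
tool_pos: [0.6675, 0.1757, 0.1454]
tool_rot: [180.0, -0.2, 17.4]
force: [0.9, -0.9, -1.3]
grip_width: 0.0497
grasp_force: 39.8
```

Request:
servo_tool --series '[[[-0.01,0.02,0,0,0,0,0],[-0.04,0.06,0,0,0,0,0],[-0.09,0.13,0,0,0,0,0],[-0.15,0.21,0,0,0,0,0],[-0.2,0.29,0,0,0,0,0],[-0.25,0.37,0,0,0,0,0],[-0.3,0.44,0,0,0,0,0],[-0.35,0.5,0,0,0,0,0],[-0.38,0.54,0,0,0,0,0],[-0.395,0.57,0,0,0,0,0]]]'

```text
time_s: 6.15
tool_pos: [0.6027, -0.0268, 0.1408]
tool_rot: [180.0, 0.2, 17.3]
force: [-0.4, -0.8, -1.1]
grip_width: 0.0498
grasp_force: 39.8
```

Request:
servo_tool --series '[[[-0.01,0.02,0,0,0,0.01,0],[-0.04,0.06,0,0,0,0.03,0],[-0.09,0.13,0,0,0,0.05,0],[-0.15,0.21,0,0,0,0.08,0],[-0.2,0.29,0,0,0,0.11,0],[-0.25,0.37,0,0,0,0.135,0],[-0.3,0.44,0,0,0,0.16,0],[-0.35,0.5,0,0,0,0.175,0],[-0.38,0.54,0,0,0,0.185,0],[-0.395,0.57,0,0,0,0.193,0],[-0.395,0.57,0,0,0,0.193,0],[-0.395,0.57,0,0,0,0.193,0]]]'

```text
time_s: 7.15
tool_pos: [0.5436, -0.2206, 0.1423]
tool_rot: [-179.9, 0.0, -17.2]
force: [0.3, 0.5, -1.0]
grip_width: 0.0497
grasp_force: 39.8
```

Run:
```python
from h import *
from cell import get_obs, eyes
o=get_obs(); print(o["tool_pos"],o["tool_rot"],o["grip_width"],o["force"]); c=eyes.read_camera("wrist"); f=c["frame"][:,:,::-1].copy()
# jig features: bed far corners, pad rest top corners z=.07, rail far ends (top z .03)
L=[(.12,.08,.02),(.12,-.08,.02),(.05,.022,.07),(.05,-.022,.07),(.035,.03,.03),(.035,-.03,.03),(.035,.042,.03),(.035,-.042,.03)]
p=wproj(c,o,place(.5374,-.2199,-17.2,L)); print(np.round(p).tolist())
for q in p: cv2.drawMarker(f,tuple(int(round(t)) for t in q),(0,255,0),cv2.MARKER_CROSS,7,1)
# block predicted: TCP at block (.036,0), underside 22.5 mm below TCP
Lb=[(.05,.025,.065),(.05,-.025,.065)]
t=np.array(o["tool_pos"]);a=np.radians(-17.2)
pb=place(t[0]-.036*np.cos(a),t[1]-.036*np.sin(a),-17.2,Lb); pb[:,2]+=t[2]-.0225
for q in wproj(c,o,pb): cv2.drawMarker(f,tuple(int(round(t)) for t in q),(255,0,255),cv2.MARKER_CROSS,7,1)
cv2.imwrite("pics/w2.png",cv2.resize(f[60:330,140:500],None,fx=2.2,fy=2.2,interpolation=cv2.INTER_CUBIC))
```

```text
[ 0.54363355 -0.22061497  0.14226798] [-1.79930743e+02  2.07622230e-03 -1.72083958e+01] 0.04967851341584039 [ 0.27397393  0.46110967 -0.95590889]
[[219.0, 80.0], [427.0, 81.0], [288.0, 174.0], [358.0, 175.0], [283.0, 189.0], [363.0, 189.0], [267.0, 189.0], [379.0, 189.0]]
```

View pics/w2.png

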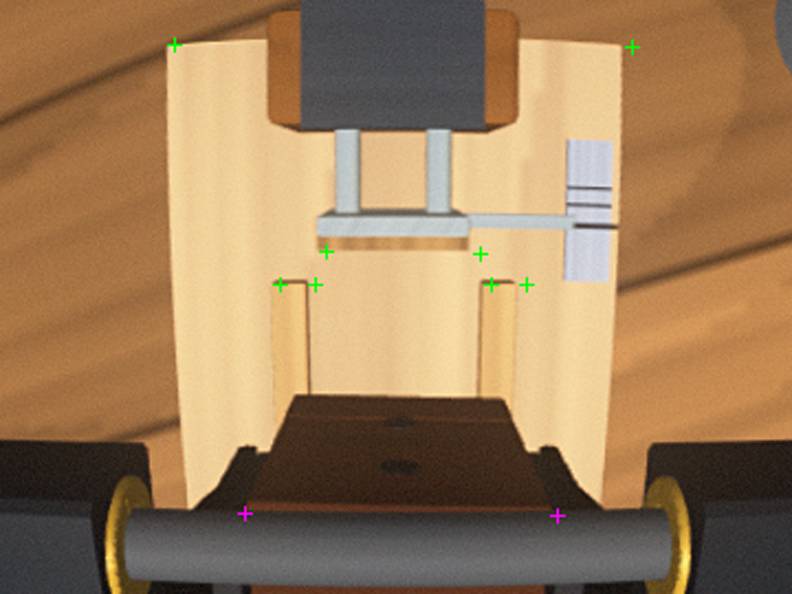

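The wrist view shows the held block with its bolt-hole face centred at column ~399. The channel's inner rail edges are at 309 and 480, centre ~394.5, so the channel lies 1–2 mm to the left. The pointer is at (595,225) and the marks at (588,188) and (588,204). I nudge left and descend to just above the rails, then look again.

Request:
servo_tool --series '[[[0,-0.004,0.02,0,0,0,0],[0,-0.004,0.06,0,0,0,0],[0,-0.004,0.11,0,0,0,0],[0,-0.004,0.16,0,0,0,0],[0,-0.004,0.21,0,0,0,0],[0,-0.004,0.25,0,0,0,0],[0,-0.004,0.268,0,0,0,0],[0,-0.004,0.273,0,0,0,0],[0,-0.004,0.273,0,0,0,0],[0,-0.004,0.273,0,0,0,0]]]'

```text
time_s: 8.03
tool_pos: [0.544, -0.2207, 0.0612]
tool_rot: [180.0, -0.1, -17.3]
force: [0.1, 1.2, 0.2]
grip_width: 0.0501
grasp_force: 39.8
```

Run:
```python
from h import *
from cell import get_obs, eyes
o=get_obs(); print(o["tool_pos"],o["tool_rot"],o["force"]); c=eyes.read_camera("wrist"); f=c["frame"][:,:,::-1].copy()
cv2.imwrite("pics/w3.png",cv2.resize(f[60:270,180:460],None,fx=2.8,fy=2.8,interpolation=cv2.INTER_CUBIC))
```

```text
[ 0.54398386 -0.22068366  0.06117585] [ 1.79994643e+02 -6.89343323e-02 -1.72617334e+01] [0.08874108 1.20449284 0.15768658]
```

View pics/w3.png

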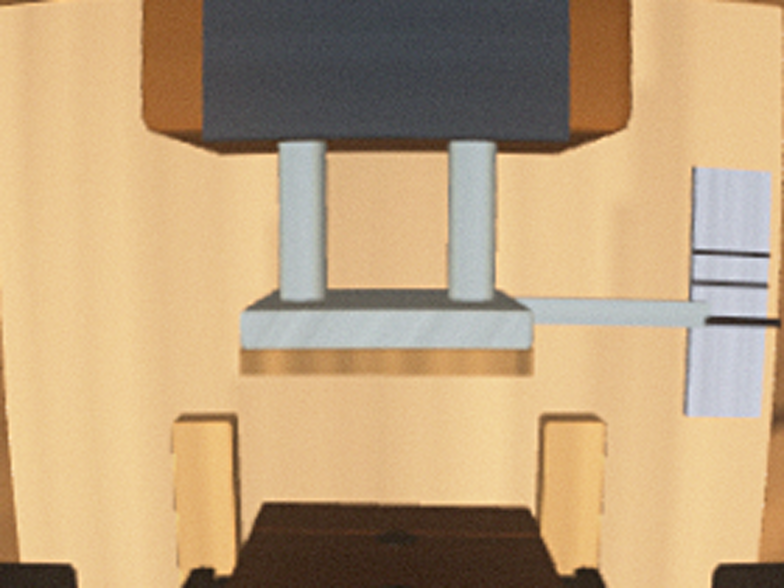

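Block front edge runs (265,503)–(530,503), centre 397.5; the channel between rails spans 235–541, centre 388. The block is 1.8 mm right, so I correct by that and lower.

Request:
servo_tool --series '[[[0,-0.003,0,0,0,0,0],[0,-0.006,0,0,0,0,0],[0,-0.006,0.01,0,0,0,0],[0,-0.006,0.02,0,0,0,0],[0,-0.006,0.03,0,0,0,0],[0,-0.006,0.04,0,0,0,0],[0,-0.006,0.048,0,0,0,0],[0,-0.006,0.053,0,0,0,0],[0,-0.006,0.056,0,0,0,0],[0,-0.006,0.058,0,0,0,0],[0,-0.006,0.058,0,0,0,0],[0,-0.006,0.058,0,0,0,0]]]'

```text
time_s: 9.08
tool_pos: [0.5439, -0.219, 0.0432]
tool_rot: [180.0, -0.0, -17.3]
force: [0.4, 0.4, -0.3]
grip_width: 0.0504
grasp_force: 39.8
```

Request:
servo_tool --series '[[[0,0,0.002,0,0,0,0],[0,0,0.004,0,0,0,0],[0,0,0.005,0,0,0,0],[0,0,0.005,0,0,0,0],[0,0,0.005,0,0,0,0],[0,0,0.005,0,0,0,0]]]'

```text
time_s: 9.58
tool_pos: [0.5441, -0.2191, 0.0426]
tool_rot: [180.0, -0.0, -17.3]
force: [-2.6, 0.5, 6.3]
grip_width: 0.0494
grasp_force: 39.8
```

The block is on the bed (6 N), well clear of the stop. I slide it towards the stop.

Request:
servo_tool --series '[[[0,0,-0.001,0,0,0,0],[0,0,-0.001,0,0,0,0],[0,0,-0.001,0,0,0,0],[0.008,0,-0.001,0,0,0,0],[0.018,0,-0.001,0,0,0,0],[0.03,0,-0.001,0,0,0,0],[0.042,0,-0.001,0,0,0,0],[0.054,0,-0.001,0,0,0,0],[0.066,0,-0.001,0,0,0,0],[0.076,0,-0.001,0,0,0,0],[0.083,0,-0.001,0,0,0,0],[0.083,0,-0.001,0,0,0,0]]]'

```text
time_s: 10.58
tool_pos: [0.5667, -0.2263, 0.0426]
tool_rot: [180.0, 0.1, -17.3]
force: [-5.2, 0.8, 9.8]
grip_width: 0.0496
grasp_force: 39.8
```

Request:
servo_tool --series '[[[0.004,0,0,0,0,0,0],[0.008,0,0,0,0,0,0],[0.012,0,0,0,0,0,0],[0.016,0,0,0,0,0,0],[0.02,0,0,0,0,0,0],[0.023,0,0,0,0,0,0],[0.025,0,0,0,0,0,0],[0.025,0,0,0,0,0,0],[0.025,0,0,0,0,0,0],[0.025,0,0,0,0,0,0]]]'

```text
time_s: 11.42
tool_pos: [0.5724, -0.2281, 0.0426]
tool_rot: [179.9, 0.3, -17.3]
force: [-9.5, 2.3, 11.9]
grip_width: 0.0494
grasp_force: 39.8
```

Request:
servo_tool --series '[[[0,0,-0.001,0,0,0,0],[0,0,-0.002,0,0,0,0],[0,0,-0.003,0,0,0,0],[0.003,0,-0.003,0,0,0,0],[0.006,0,-0.003,0,0,0,0],[0.009,0,-0.003,0,0,0,0],[0.012,0,-0.003,0,0,0,0],[0.014,0,-0.003,0,0,0,0],[0.014,0,-0.003,0,0,0,0],[0.014,0,-0.003,0,0,0,0],[0.014,0,-0.003,0,0,0,0]]]'

```text
time_s: 12.33
tool_pos: [0.575, -0.2288, 0.0426]
tool_rot: [179.9, 0.5, -17.3]
force: [-11.2, 2.8, 11.1]
grip_width: 0.0498
grasp_force: 39.8
```

Run:
```python
from h import *
from cell import get_obs, eyes
o=get_obs(); print(o["tool_pos"],o["tool_rot"],o["force"]); c=eyes.read_camera("wrist"); f=c["frame"][:,:,::-1].copy()
cv2.imwrite("pics/w4.png",cv2.resize(f[60:270,180:480],None,fx=2.6,fy=2.6,interpolation=cv2.INTER_CUBIC))
```

```text
[ 0.57495033 -0.22883412  0.04264558] [179.94341473   0.50062189 -17.27202334] [-11.16336224   2.82220146  11.1187261 ]
```

View pics/w4.png

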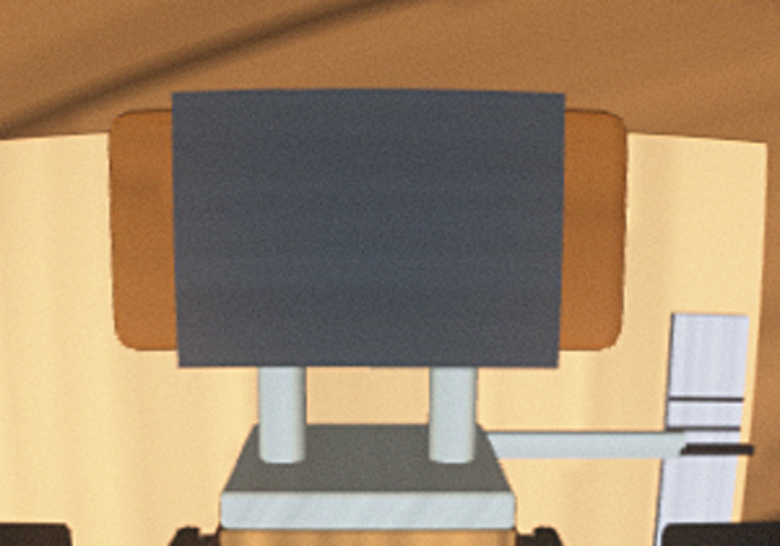

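The pointer (y=449) is about 20 px short of the 7 mm mark (y=429; the other is at y=398), so travel is roughly 3.3 mm. I keep pushing gently and ease the downward load.

Request:
servo_tool --series '[[[0.002,0,-0.001,0,0,0,0],[0.005,0,-0.002,0,0,0,0],[0.008,0,-0.003,0,0,0,0],[0.011,0,-0.004,0,0,0,0],[0.014,0,-0.004,0,0,0,0],[0.017,0,-0.004,0,0,0,0],[0.02,0,-0.004,0,0,0,0],[0.023,0,-0.004,0,0,0,0],[0.025,0,-0.004,0,0,0,0],[0.025,0,-0.004,0,0,0,0],[0.025,0,-0.004,0,0,0,0],[0.025,0,-0.004,0,0,0,0]]]'

```text
time_s: 13.38
tool_pos: [0.5795, -0.2303, 0.0427]
tool_rot: [179.9, 0.8, -17.3]
force: [-15.7, 5.2, 11.3]
grip_width: 0.05
grasp_force: 39.7
```

Request:
servo_tool --series '[[[0.003,0,-0.001,0,0,0,0],[0.006,0,-0.001,0,0,0,0],[0.009,0,-0.001,0,0,0,0],[0.01,0,-0.001,0,0,0,0],[0.01,0,-0.001,0,0,0,0],[0.01,0,-0.001,0,0,0,0],[0.01,0,-0.001,0,0,0,0],[0.01,0,-0.001,0,0,0,0]]]'

```text
time_s: 14.05
tool_pos: [0.5812, -0.2308, 0.0428]
tool_rot: [179.9, 1.0, -17.2]
force: [-18.4, 6.0, 12.5]
grip_width: 0.0499
grasp_force: 39.7
```

Run:
```python
from h import *
from cell import get_obs, eyes
o=get_obs(); print(o["tool_pos"],o["tool_rot"],o["force"]); c=eyes.read_camera("wrist"); f=c["frame"][:,:,::-1].copy()
s=eyes.read_camera("scene")["frame"][:,:,::-1]
a=cv2.resize(f[60:270,180:480],None,fx=1.6,fy=1.6,interpolation=cv2.INTER_CUBIC)
d=cv2.resize(f[200:260,400:480],None,fx=4,fy=4,interpolation=cv2.INTER_CUBIC)
b=cv2.resize(s[190:275,185:290],None,fx=2.9,fy=2.9,interpolation=cv2.INTER_CUBIC)
im=np.zeros((590,800,3),np.uint8); im[:336,:480]=a; im[:240,480:800]=d; im[340:340+246,:304]=b[:246,:304]
cv2.imwrite("pics/w5.png",im); print(get_obs()["tool_pos"])
```

```text
[ 0.5812028  -0.23080831  0.04276773] [179.92412736   0.99159492 -17.24550542] [-18.37944072   6.00900077  12.47133876]
[ 0.58117959 -0.23081932  0.04274582]
```

View pics/w5.png

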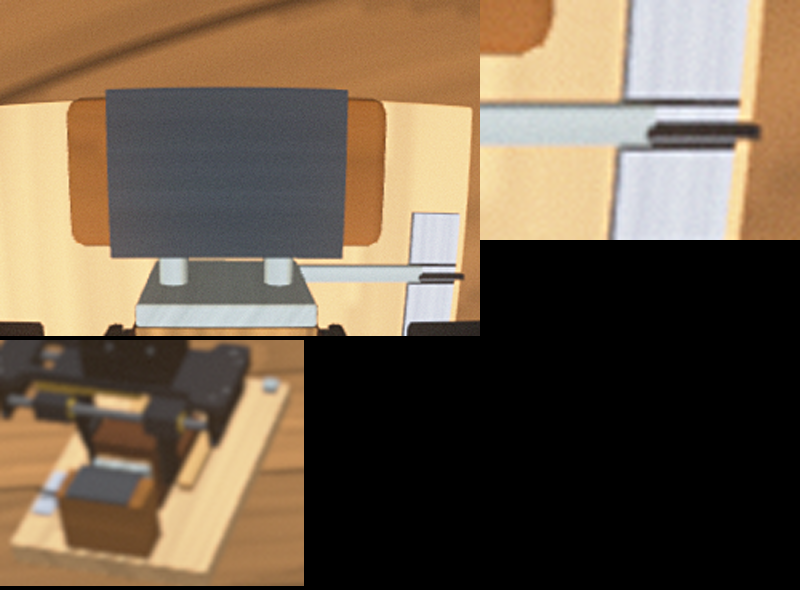

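The pointer (y=131) stands between the marks (y=102 and y=147), so travel is about 9–10 mm. The block is square on the pad, steady and in grip, so I hand in.

```bash
python3 -c "
from cell import env
print(env.sign_off())"
```

```text
the job is handed in; nothing more can be done
None
```

The largest neck block is in the channel and still gripped, held against the stop with the pointer between the two marks (about 9–10 mm travel, roughly 11–12 N); the job is handed in at about 14 s, though the sign-off returned no verdict.

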